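# Open the hold-down and scan the board's code label

## Task

Book the finished board out: by its knob, swing the hold-down off the board against its spring until the plunger drops into its hole and keeps it open. Then take the hand scanner out of its stand, aim it squarely at the middle of the code label on the board from about 8 cm, hold it steady there for two seconds without touching the board or its frame, and put it back in the stand as you found it, nose down in the cup with the handle on the rest. Leave the other things on the bench where they are.

Things in the scene. Friction and masses are not known exactly. Their poses are not given: they have to be found in the camera images.
- board_frame: Frame fixed to the bench, 150 (x) x 220 (y) mm. Its aluminium deck slopes 20 degrees, rising to +x, its middle 48 mm above the origin. A 135 x 110 mm green board is clamped on the +y part (face 10 mm above the deck, capacitors 22 mm, terminal blocks 14 mm above that face); a grey index plate lies on the -y part, top 22 mm above the deck. Origin: centre of the underside, on the bench; z up.
- code_label: White label 26 x 26 mm with a black dot code, stuck flat on the board between two terminal blocks, under the hold-down's cross-bar until that is swung away. Origin: middle of its face. z stands square out of it, 20 degrees from vertical, leaning to the frame's -x; x points up the slope, y along the deck.
- hold_down (a joint): Angle (rad) of the T-shaped aluminium hold-down (7 mm thick, 20 mm wide, its top 31.5 mm above the deck) about its pivot post (26 mm higher than the index plate). 0: cross-bar over the label, tail with the knob to the frame's -y. Grows clockwise from above: knob towards the frame's -x, cross-bar to +x. A spring returns it to 0: 2 N at the knob there, 8 N when open. Hole at 1.57, stop at 1.60.
- plunger (a joint): Travel (m) of the plunger through the tail of the hold-down, along its own axis; grows downwards. About 0 while its tip rides on the index plate, about 0.009 when dropped into the hole (only at 1.57 rad). A spring of 2 to 3 N pushes it down; it can be lifted 4 mm.
- knob (a point): Centre of the plunger's black knob, a cylinder 20 mm in diameter and height, 55 mm from the pivot axis. z: its axis, square to the deck, up; -y points from the pivot to the knob. Under it 12 mm of stem, then a steel housing 19 mm wide, 8 mm high, on the arm's top. It goes down with the plunger and round with the hold-down.
- pivot (a point): Point on the hold-down's pivot axis at the top of the index plate, 39.5 mm below (along the axis) the level of the knob's centre while the plunger rides on the plate. z: the axis, square to the deck, up; x up the slope, y along the deck. Fixed to the frame.
- scanner: Loose pistol-shaped hand scanner, grey and black, 0.24 kg. Origin: middle of the window in its nose. z runs back from the nose through the head: it looks along -z. Nose hood 38 (x) x 52 (y) mm to z = 30, then the body 34 x 40 mm to z = 100 mm; grip it across y near z = 80 mm. The handle leaves it at z = 60 to 95 mm towards -x. Starts nose down in the stand's cup.
- handle (a point): Point on the axis of the scanner's handle, at (-85, 0, 82) mm in the scanner's frame. The handle is 30 mm wide (y), 32 mm thick and rises a little to its end at x = -115, top z = 105 mm.
- scanner_stand: Stand fixed to the bench: steel base 200 x 92 mm, open black cup, forked rest for the handle. Origin on the bench under the middle of the cup; z up. Cup inside 46 (x) x 60 (y) mm, floor at z = 14, rim at z = 48 mm. When home, the scanner's origin is at (0, 0, 14) mm here, its axes parallel to these.
- rest (a point): Where the handle's point lies when the scanner is home: (-85, 0, 96) mm in the stand's frame. The rest below it is an upright plate with its saddle at z = 79 mm and two horns, 38 mm apart, to z = 93 mm.
- fume_hose (a point): Point in the black fume hose, 80 mm thick, where it stands upright behind the work, up to the ceiling. Its lower run, up to 160 mm high and fixed, lies on the bench from (0.60, 0.11) over (0.45, 0.17) to (0.35, 0.28), then a hood at x 0.05 to 0.35, y 0.23 to 0.34. Carry things over the lower run, on the robot's side of this point.
- spare_board: Spare circuit board 110 x 135 x 27 mm lying loose; leave it.
- solder_spool: Spool of solder, 74 x 62 x 76 mm, standing loose; leave it.
- dispenser: Solvent dispenser bottle, 68 x 62 x 120 mm, standing loose; leave it.
- driver: Screwdriver, 161 x 22 x 24 mm, lying loose; leave it.
- cutter: Flush cutter, 112 x 43 x 11 mm, lying loose; leave it.
- tip_cleaner: Round tip cleaner, 64 mm wide, 37 mm high, loose; leave it.
- tweezers: Tweezers, 121 x 14 x 9 mm, lying loose; leave them.

How it is judged:
On the way, in this order (a step that is already met when the one before it is completed fails the run):
1. the hold-down is swung open and its plunger has dropped into the hole (value of joint hold_down above 1.45 rad and value of joint plunger above 0.005 m), for 0.3 s.
2. the held scanner looks squarely (within 15 degrees) at the label from 50 to 110 mm, its beam within 12 mm of the label's middle each way, steady (slower than 20 mm/s and 0.15 rad/s) for 1.5 s (value of joint plunger above 0.005 m and z of code_label in the frame of scanner between -0.11 and -0.05 m and x of code_label in the frame of scanner between -0.012 and 0.012 m and y of code_label in the frame of scanner between -0.012 and 0.012 m and angle between the z axis of scanner and the z axis of code_label, either way round below 0.26 rad and linear speed of scanner below 0.02 m/s and angular speed of scanner below 0.15 rad/s), for 1.5 s.
At the end, for the whole second after the job is handed in: Hold-down open (past 1.45 rad), plunger down in its hole (over 5 mm); scanner at rest nose down on the cup's floor (origin 8 to 24 mm above the stand's, within 15 mm of it sideways), upright within 0.15 rad, handle over the rest (its point within 20 mm sideways of the rest's) (all of step 1 and z of scanner in the frame of scanner_stand between 0.008 and 0.024 m and horizontal distance between scanner and scanner_stand below 0.015 m and angle between scanner's own z axis and vertical below 0.15 rad and linear speed of scanner below 0.02 m/s and horizontal distance between handle and rest below 0.02 m); the robot touches nothing.
It fails at once if the scanner touches the board or its frame (contact force between scanner and board_frame above 1 N).
It fails at once if a bystander is moved more than 25 mm (distance of any of spare_board, solder_spool, dispenser, driver, cutter, tip_cleaner, tweezers from where it was at the start of the episode above 0.025 m).
It also fails if it takes over 72 s, if anything falls off the work surface, if the arm or the gripper's body presses on something with over 40 N, if the wrist force passes 120 N, or if a joint passes its speed limit or range.

## Robot

A 7-joint arm with a two-finger parallel gripper is mounted at the origin on the work surface; the furniture and walls round the work are solid. World frame = base frame: x ahead of the robot, y to its left, z up, the work surface at z = 0. Lengths are in m, angles in rad, forces in N, time in s.
With the tool pointing down it reaches from about 0.35 to 0.9 m from the base axis. Payload 8.1 kg.
Tool frame: the origin (TCP) lies at the very end of the fingers, on their centre line; the grasp point (between the pads) lies 19 mm behind it (grasp_offset is the distance from the TCP to the grasp point, in m); z points along the fingers, y is the line along which they close (so a half turn about z gives the same grasp; the last joint's range is limited). The gripper opens to 92 mm and grips with 3 to 60 N. Pads are 19 mm wide; open, the fingers measure 130 mm over their backs; the gripper's body (75 mm by 190 mm) begins 47 mm behind the grasp point.
Start: joints at [1.067, 0.434, 0.025, 1.573, -0.012, 1.134, -0.075], TCP at [0.244, -0.575, 0.227] pointing down, gripper open.
Joint ranges: [-2.62, 2.62], [-0.44, 2.09], [-1.27, 1.32], [0.08, 2.57], [-1.32, 4.46], [0.12, 2], [-2.74, 2.74]. Speed limits (rad/s): [2.22, 2.22, 3.01, 3.01, 3.14, 3.14, 3.14].

## Interface

Orientations are given as a rotation vector (axis times angle).
In Python, from cell import observe, get_image, camera_params, sign_off, silhouettes, grasp_offset gives the robot as it stands. The module is installed in compiled form; this text tells all that it offers.
- The arm moves only by the tool jog_arm, never from a script. Its argument "motion" is a list that holds one entry, the list of rows, each a list of 7 numbers: the shift along the tool's x, y, z in m, then the turn, a rotation vector about the tool's x, y, z in rad, then the closure, from -1 (fully open) to 1 (shut), so that 0 is half open. In form: [[[dx, dy, dz, wx, wy, wz, hand], ...]]. A call has 1 to 10 rows; each row is the pose to reach, as a shift and turn from the pose commanded when the call began, along the tool's axes at that moment; what a row does not reach only later rows make up. A row lasts 1/12 s, in which the tool goes at most 41.7 mm and 7.16 degrees, less where a joint would pass 70% of its speed; a pose out of reach is approached as far as the arm can. A call with a gripper value outside its range is refused whole. The fingers move at their own pace and stop on an object; "force" is the grip in N (left out, the last holds). Time passes only in rows, so rows that repeat a pose let the fingers close. It gives the time, the measured TCP pose, the force, the opening and the grip force at its end, in the units of the state.
- observe(): the state, without advancing time (a new reading comes with each control period).
- get_image(name): name is "side" or "top"; returns the picture (420x560x3 uint8, red, green, blue); there is no depth.
- camera_params(name): a dict with "vertical_fov" (degrees; the focal length in pixels is half the picture's height over the tangent of half this angle, whatever the lens; pixels are square), "cx", "cy" (the principal point, pixels), "dist_coeffs" ([k1, k2, p1, p2, k3] as OpenCV has them; the pictures are not rectified), "T" (4x4, takes a point from camera to world coordinates). Camera axes: x right, y down, z forward; pixel columns grow to the right and rows downward; lengths in m; the calibration is good to about 2 mm. A picture is of the moment at which its call begins. camera_params takes no time and is no camera call.
- sign_off(): hands the job in; it is judged then, once.
Trained networks look in the newest picture that a camera, given by its name, has taken for a name from the list of things; names that differ only in an ending like _2 or _b are one class to them, and where a whole thing is asked for, a point or a joint stands for the part that bears it (a point fixed in the world has none). Each returns a list of dicts, best first, with "p" (0 to 1); they miss things now and then, are a little off and sometimes report something else, mostly with a low value. They report only what shows in the picture. A call takes as long as a camera call.
- silhouettes(query, camera): "mask" (420x560 bool, what is visible of it) and "pixel" ([column, row] in pixels, amid what is visible of it).
The state is a dict: "clock": time; "joints": joint angles; "dq": joint speeds; "joint_efforts": joint torques, N m; "position": TCP position; "ee_rot": TCP orientation; "force": force on the tool from outside, world axes, zero at the start; "ft_torque": the same for the moment, N m; "width": opening from 0.0 (shut) to 1.0 (fully open); "gripper_force": force on a finger pad.
Only numpy, scipy, OpenCV 4.12 (cv2) and the standard library are available. Lean on these libraries where they do the work, as an engineer would, in place of code of your own. Each camera call takes 0.05 s, during which the arm holds its last target. There are 200 camera calls.

## Working session

There is one attempt and no reset: what is moved stays moved. The work goes in short steps, Python scripts to look and compute and a tool call to move; the robot and the scene stay as the last step left them, time stands still between calls to the robot, and variables do not carry over. Pictures are saved under pics/ and viewed, at most 11 in all, crops included, and the job is handed in when it is done.

Besides the shell and the picture viewer there is one more tool, called after "Call:" in YAML: its name, and indented under it one key for each argument. jog_arm: Moves the arm, as the interface text tells. Its arguments: {"type":"object","properties":{"motion":{"type":"array"},"force":{"type":"number"}},"required":["motion"]}

```bash
mkdir -p pics; cat > h.py <<'E'
import numpy as np, cv2
from cell import *
from scipy.spatial.transform import Rotation as R
def cam(n):
    p=camera_params(n); f=210/np.tan(np.radians(p["vertical_fov"])/2)
    K=np.array([[f,0,p["cx"]],[0,f,p["cy"]],[0,0,1.]]); return K,np.array(p["dist_coeffs"],float),np.array(p["T"],float)
def proj(n,P):
    K,d,T=cam(n); W=np.linalg.inv(T)
    return cv2.projectPoints(np.atleast_2d(P).astype(float),cv2.Rodrigues(W[:3,:3])[0],W[:3,3],K,d)[0][:,0]
def ray(n,uv):
    K,d,T=cam(n); q=cv2.undistortPoints(np.array([[uv]],float),K,d)[0,0]
    return T[:3,3],T[:3,:3]@np.array([q[0],q[1],1])
def atz(n,uv,z):
    o,v=ray(n,uv); return o+v*(z-o[2])/v[2]
def tri(a,b): # side uv, top uv
    o1,v1=ray("side",a);o2,v2=ray("top",b); v1/=np.linalg.norm(v1);v2/=np.linalg.norm(v2)
    s=np.linalg.lstsq(np.stack([v1,-v2],1),o2-o1,rcond=None)[0]
    p,q=o1+s[0]*v1,o2+s[1]*v2; return (p+q)/2,np.linalg.norm(p-q)
E
python3 - <<'E'
from h import *
np.set_printoptions(precision=4,suppress=True)
s=observe();print(s, grasp_offset if not callable(grasp_offset) else grasp_offset())
for n in("side","top"):
    im=get_image(n);cv2.imwrite(f"pics/{n}0.png",im[:,:,::-1]); K,d,T=cam(n);print(n,K[0,0],d,T)
    for q in("board_frame","code_label","hold_down","knob","scanner","handle","scanner_stand","fume_hose","plunger"):
        print(n,q,[(round(r["p"],2),np.round(r["pixel"],1),int(r["mask"].sum())) for r in silhouettes(q,n)][:3])
E
```

```text
{'clock': 0.0, 'joints': array([ 1.0674,  0.4352,  0.0249,  1.5741, -0.0116,  1.134 , -0.0751]), 'dq': array([ 0.0012, -0.001 ,  0.0011,  0.001 ,  0.0001,  0.0014,  0.0007]), 'joint_efforts': array([ -0.    , -66.7846,   0.9842, -31.4465,  -0.0608,   0.0429,
         0.0001]), 'position': array([ 0.2436, -0.575 ,  0.2259]), 'ee_rot': array([-3.0772, -0.625 ,  0.0007]), 'force': array([ 0.2827,  0.0421, -0.4142]), 'ft_torque': array([ 0.0011,  0.0513, -0.0351]), 'gripper_force': 0.0, 'width': 0.999534905225635} 0.0188
side 440.703602022941 [-0.0769  0.      0.      0.      0.    ] [[-0.911  -0.2054  0.3576  0.0699]
 [-0.4121  0.4236 -0.8067  1.166 ]
 [ 0.0143 -0.8823 -0.4706  0.746 ]
 [ 0.      0.      0.      1.    ]]
side board_frame [(0.95, array([307.6, 193.5]), 1524)]
side code_label [(0.47, array([295. , 316.3]), 208), (0.23, array([309.9, 193.1]), 1547)]
side hold_down [(0.59, array([308.9, 185. ]), 292)]
side knob [(0.44, array([315.2, 170.2]), 43)]
side scanner [(0.67, array([244. , 271.6]), 679)]
side handle [(0.57, array([243.6, 271.2]), 635), (0.21, array([290.7, 315.8]), 239)]
side scanner_stand [(0.71, array([245. , 306.5]), 1650)]Traceback (most recent call last):
  File "<stdin>", line 7, in <module>
ValueError: it knows: board_frame, code_label, cutter, dispenser, driver, handle, hold_down, knob, pivot, plunger, rest, scanner, scanner_stand, solder_spool, spare_board, tip_cleaner, tweezers
```

```bash
python3 - <<'E'
from h import *
np.set_printoptions(precision=4,suppress=True)
for n in("side","top"):
    im=get_image(n);cv2.imwrite(f"pics/{n}0.png",im[:,:,::-1]); K,d,T=cam(n);print(n,K[0,0],T)
    for q in("board_frame","code_label","hold_down","knob","scanner","scanner_stand","pivot","rest","dispenser","solder_spool","spare_board","tip_cleaner"):
        print(n,q,[(round(r["p"],2),np.round(r["pixel"],1),int(r["mask"].sum())) for r in silhouettes(q,n)][:2])
E
```

```text
side 440.703602022941 [[-0.911  -0.2054  0.3576  0.0699]
 [-0.4121  0.4236 -0.8067  1.166 ]
 [ 0.0143 -0.8823 -0.4706  0.746 ]
 [ 0.      0.      0.      1.    ]]
side board_frame [(0.66, array([308.3, 191. ]), 1606)]
side code_label [(0.29, array([193.2, 306.7]), 1401)]
side hold_down [(0.75, array([306.9, 186.1]), 265), (0.16, array([316.3, 174.2]), 42)]
side knob [(0.52, array([314.9, 172.8]), 43), (0.26, array([306.1, 190.8]), 1406)]
side scanner [(0.75, array([243.2, 271.8]), 622)]
side scanner_stand [(0.68, array([246.1, 304. ]), 1752)]
side pivot [(0.61, array([308.8, 192.4]), 1463)]
side rest [(0.71, array([247.7, 309.4]), 1660), (0.39, array([224.2, 243.8]), 443)]
side dispenser [(0.57, array([194.2, 307.6]), 1378)]
side solder_spool [(0.67, array([222.3, 242.6]), 491)]
side spare_board [(0.71, array([206.2, 267.9]), 1018)]
side tip_cleaner [(0.68, array([345.2, 235.8]), 338), (0.44, array([194.5, 307. ]), 1453)]
top 407.90898284634613 [[ 0.0054 -0.9934  0.1142  0.3569]
 [-0.9997 -0.0079 -0.0212  0.1738]
 [ 0.0219 -0.114  -0.9932  1.5658]
 [ 0.      0.      0.      1.    ]]
top board_frame [(0.86, array([342.8, 200.7]), 2367), (0.52, array([199.6, 213.3]), 363)]
top code_label [(0.31, array([167.9, 230.9]), 133)]
top hold_down [(0.65, array([344.7, 200.7]), 295), (0.47, array([297.1, 249.5]), 228)]
top knob []
top scanner [(0.76, array([196.8, 213.2]), 422), (0.47, array([301.3, 248.7]), 187)]
top scanner_stand [(0.62, array([198.7, 217.7]), 723)]
top pivot [(0.71, array([345.2, 201.2]), 2387), (0.66, array([341.4, 198.1]), 2220)]
top rest [(0.56, array([202.2, 218.6]), 706)]
top dispenser [(0.51, array([166.3, 202.6]), 84)]
top solder_spool [(0.72, array([248.4, 172.5]), 234)]
top spare_board []
top tip_cleaner [(0.57, array([299.5, 248.5]), 210)]
```

View pics/side0.png

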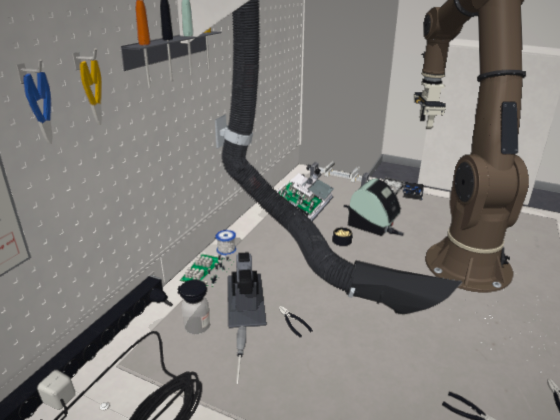

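View pics/top0.png

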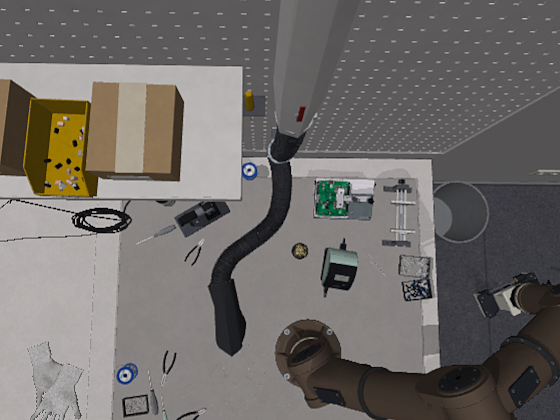

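The side view shows the board frame at (308,190), behind the hose. The stand with the scanner is at (245,290) and its handle appears to rise towards the camera side. In the top view the frame is at (343,200) and the stand at (200,217), beside the white shelf's edge. Next I'll zoom in on these spots.

```bash
python3 - <<'E'
from h import *
S=cv2.imread("pics/side0.png");T=cv2.imread("pics/top0.png")
def crop(I,c,r,w,h,k): return cv2.resize(I[r:r+h,c:c+w],(w*k,h*k),interpolation=cv2.INTER_CUBIC)
a=crop(S,265,150,80,60,5);b=crop(S,195,245,80,60,5)[:, :];b=cv2.resize(S[240:330,190:310],(400,300),interpolation=cv2.INTER_CUBIC)
c=crop(T,305,165,80,60,5);d=crop(T,160,185,80,60,5)
cv2.imwrite("pics/z0.png",np.vstack([np.hstack([a,b]),np.hstack([c,d])]))
print("side corner rays etc")
for uv in [(300,165),(125,45)]: print(uv,ray("side",uv))
for uv in [(242,198),(242,66),(228,200)]: print(uv,atz("top",uv,0),atz("top",uv,.4),atz("top",uv,.7))
E
```

```text
side corner rays etc
(300, 165) (array([0.06988515, 1.16598198, 0.74602156]), array([ 0.3440069 , -0.85862996, -0.39179098]))
(125, 45) (array([0.06988515, 1.16598198, 0.74602156]), array([ 0.77037414, -0.81035697, -0.15055806]))
(242, 198) [0.57511017 0.25219145 0.        ] [0.51936468 0.2321541  0.4       ] [0.47755557 0.21712609 0.7       ]
(242, 66) [1.11039318 0.25938077 0.        ] [0.91790194 0.23750681 0.4       ] [0.77353351 0.22110134 0.7       ]
(228, 200) [0.56684886 0.30611217 0.        ] [0.51321384 0.2723     0.4       ] [0.47298758 0.24694087 0.7       ]
```

View pics/z0.png

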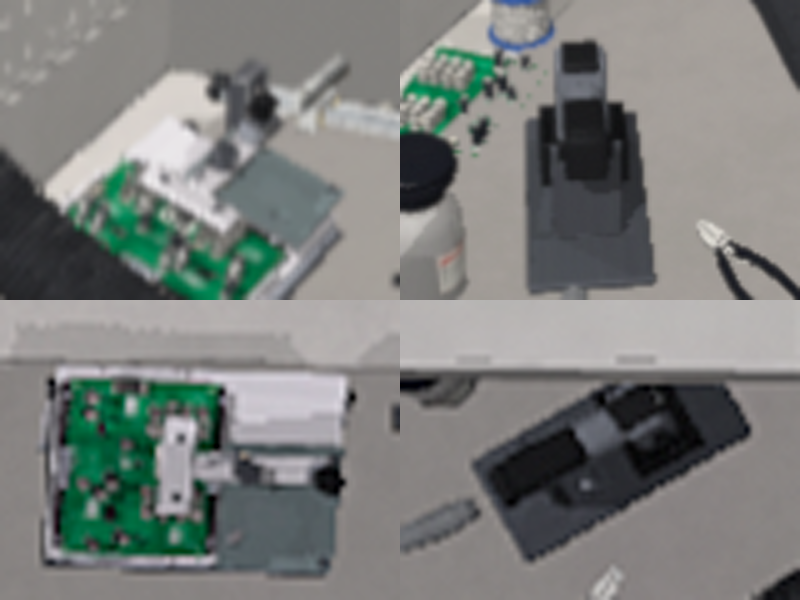

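```bash
python3 - <<'E'
from h import *
from scipy.optimize import least_squares
np.set_printoptions(precision=4,suppress=True)
def pose(p): 
    M=np.eye(4);M[:3,:3]=R.from_euler('z',p[2]).as_matrix();M[:2,3]=p[:2];return M
def fit(obs,p0):
    def f(p): 
        M=pose(p);return np.concatenate([proj(n,(M@np.array([*P,1]))[:3])[0]-np.array(uv) for n,P,uv in obs])
    s=least_squares(f,p0,loss='soft_l1');print("fit",s.x,"res",f(s.x).round(1));return s.x
# frame
h=lambda x:.048+x*np.tan(np.radians(20))
fo=[("top",(.075,.11,h(.075)),(315.4,178.4)),("top",(.075,-.11,h(.075)),(375,180)),("top",(-.075,-.11,h(-.075)),(371.6,220)),("top",(-.075,.11,h(-.075)),(314.4,217.6))]
pf=fit(fo,[.5,-.1,0])
ks=[(317.4,171),(308,167)]
for k in ks: P,e=tri(k,(370,201));print("knob",P,e,"in frame",np.linalg.inv(pose(pf))@np.array([*P,1]))
# tri crossbar middle: side panel (185,190), top (177,467)
P,e=tri((265+185/5,150+193/5),(305+177/5,165+167/5));print("crossbar",P,e,"in frame",np.linalg.inv(pose(pf))@np.array([*P,1]))
b=.006
so=[("side",(-.1,.046,b),(228.4,327)),("side",(-.1,-.046,b),(265.9,324.9)),("side",(.1,-.046,b),(261,273.6)),("side",(.1,.046,b),(228,274.5)),("top",(-.1,-.046,b),(186,237)),("top",(-.1,.046,b),(174.4,218)),("top",(.1,-.046,b),(230,211.4))]
from itertools import product
print("stand-base centre");
best=fit(so,[.5,.4,-1.17])
# side seems to swap corners?
so2=[("side",(-.1,.046,b),(265.9,324.9)),("side",(-.1,-.046,b),(228.4,327))]+so[4:]
fit(so2,[.5,.4,-1.17])
print("base corners from side", [atz("side",o[2],b)[:2] for o in so[:4]], "top",[atz("top",o[2],b)[:2] for o in so[4:]])
for z in (.4,.6,.8,1.0):
    print(z,[proj("side",atz("top",uv,z))[0] for uv in [(242,198),(242,66),(10,198)]],atz("top",(242,198),z),atz("top",(242,66),z))
print("hose upright",tri((240,140),(284,148)))
print(R.from_rotvec(observe()["ee_rot"]).as_matrix())
E
```

```text
fit [ 0.5664 -0.1349 -0.0122] res [ 0.7 -0.6 -0.1 -0.9 -0.1  0.4 -0.4  1.7]
knob [ 0.5545 -0.2173  0.1044] 0.002106113754315582 in frame [-0.0109 -0.0826  0.1044  1.    ]
knob [ 0.569  -0.2074  0.1196] 0.037104954533708046 in frame [ 0.0034 -0.0725  0.1196  1.    ]
crossbar [ 0.5692 -0.1144  0.0754] 0.006243502005187097 in frame [0.0025 0.0205 0.0754 1.    ]
stand-base centre
fit [ 0.5112  0.4042 -1.0326] res [-0.4 -0.2  1.2 -0.7  0.3 -0.4 -0.2  0.6 -1.1  0.6 -1.3 -1.2  0.6 -0.3]
fit [ 0.5102  0.4014 -1.034 ] res [-37.    1.2  39.5  -3.4  -0.4   0.9  -0.6  -0.9   1.4   0.1]
base corners from side [array([0.4982, 0.5139]), array([0.4219, 0.4698]), array([0.5231, 0.2967]), array([0.6028, 0.3394])] top [array([0.4228, 0.4624]), array([0.495 , 0.5086]), array([0.522 , 0.2972])]
0.4 [array([272.5672, 129.5027]), array([143.1008, 110.0733]), array([ 50.9206, 281.0706])] [0.5194 0.2322 0.4   ] [0.9179 0.2375 0.4   ]
0.6 [array([285.888,  45.046]), array([166.0951,  36.6039]), array([109.6275, 103.1474])] [0.4915 0.2221 0.6   ] [0.8217 0.2266 0.6   ]
0.8 [array([301.6708, -53.7475]), array([195.0141, -51.9149]), array([173.8524, -72.3696])] [0.4636 0.2121 0.8   ] [0.7254 0.2156 0.8   ]
1.0 [array([ 320.0219, -166.5116]), array([ 231.5175, -157.1701]), array([ 238.0217, -228.135 ])] [0.4357 0.2021 1.    ] [0.6292 0.2047 1.    ]
hose upright (array([0.6902, 0.1048, 0.3052]), np.float64(0.007141341656222481))
[[ 0.9208  0.3901  0.    ]
 [ 0.3901 -0.9208 -0.0001]
 [ 0.      0.0001 -1.    ]]
```

```bash
cat >> h.py <<'E'
def pose(p): 
    M=np.eye(4);M[:3,:3]=R.from_euler('z',p[2]).as_matrix();M[:2,3]=p[:2];return M
def line(I,n,M,A,B,org,k,col):
    P=np.array([(M@np.array([*X,1]))[:3] for X in (A,B)]);q=((proj(n,P)-org+.5)*k).astype(int);cv2.line(I,tuple(map(int,q[0])),tuple(map(int,q[1])),col,1)
def box(I,n,M,lo,hi,org,k,col):
    C=[(x,y,z) for x in(lo[0],hi[0]) for y in (lo[1],hi[1]) for z in (lo[2],hi[2])]
    for i in range(8):
        for j in range(i):
            if sum(a!=b for a,b in zip(C[i],C[j]))==1: line(I,n,M,C[i],C[j],org,k,col)
E
python3 - <<'E'
from h import *
np.set_printoptions(precision=4,suppress=True)
I={n:cv2.imread(f"pics/{n}0.png") for n in("side","top")}
def blob(n,c,r,rad):
    g=I[n].max(2).astype(float);s=g[r-rad:r+rad+1,c-rad:c+rad+1];print(s.astype(int)) 
    w=np.clip(90-s,0,None);yy,xx=np.mgrid[-rad:rad+1,-rad:rad+1];return (c+(w*xx).sum()/w.sum(),r+(w*yy).sum()/w.sum())
a=blob("side",317,171,6);b=blob("top",370,201,6);P,e=tri(a,b);print(a,b,P,e)
front=atz("side",(247,310.5),.006);print("rest foot",front)
M=pose([.5112,.4042,-1.0326]);print("in base frame",np.linalg.inv(M)@[*front,1])
# overlay
for n,org,k,size in (("side",(200,235),6,(90,100)),("top",(165,190),6,(75,55))):
    Z=cv2.resize(I[n][org[1]:org[1]+size[1],org[0]:org[0]+size[0]],None,fx=k,fy=k,interpolation=cv2.INTER_CUBIC)
    if n=="top":
        pass
    box(Z,n,M,(-.1,-.046,0),(.1,.046,.006),org,k,(0,255,255))
    d=.028
    S=M.copy();S[:3,3]=(M@[d,0,0,1])[:3]
    box(Z,n,S,(-.017,-.020,.044),(.017,.020,.114),org,k,(0,255,0))
    box(Z,n,S,(-.115,-.015,.084),(-.017,.015,.116),org,k,(255,0,255))
    box(Z,n,S,(-.085,-.023,.006),(-.08,.023,.093),org,k,(255,255,0))
    I[n+"z"]=Z
a,b=I["sidez"],I["topz"][:, :]
b=cv2.copyMakeBorder(b,0,a.shape[0]-b.shape[0],0,0,cv2.BORDER_CONSTANT)
cv2.imwrite("pics/ov1.png",cv2.resize(np.hstack([a,b]),None,fx=.8,fy=.8))
E
```

```text
[[105 112 122 118 101  73  68 100 125 129 129 130 129]
 [ 98 112 124 118  82  65  69 109 135 135 133 131 131]
 [ 83  87  91 104  77  82  74 111 162 168 161 151 144]
 [ 84  82  87 104  79  85  67  81 156 191 191 182 178]
 [ 85  82  88 104  71  48  42  40  78 152 190 196 200]
 [ 85  82  87  92  53  33  38  32  40 103 181 192 194]
 [ 85  82  84  68  39  27  28  27  52 135 185 191 192]
 [ 85  82  86  73  41  28  25  25  66 153 192 186 179]
 [ 83  83  94  93  62  39  29  34  71 109 162 163 159]
 [ 84  91 127 119  94  73  54  61  78  82 119 151 161]
 [103 112 156 150 129 105  79  80  76  86 130 157 161]
 [125 144 159 161 153 128 107  84  86 121 153 160 161]
 [138 164 159 160 154 135 115 101 124 152 160 162 161]]
[[ 84  84  88  91  93  95  89  81  83  86 123 137 136]
 [145 147 148 141 127 132 106  62  57  99 131 135 134]
 [187 191 185 164 150 142 106  62  51 122 142 136 134]
 [171 175 159 127 108  74  36  27  41 123 142 137 135]
 [172 178 146  96  36   4   9   8  12 125 147 139 135]
 [185 188 144  79  27  16  21  16  10  91 134 140 137]
 [154 154 123  80  33  12  22  19  12   6 117 140 137]
 [ 84  86  91  83  45  10  13  14   7  82 131 140 136]
 [ 95  96  96 101  85  61  36  18  21 125 144 138 136]
 [ 96  95  95  97 101  97  82  76  72 124 141 137 136]
 [ 95  94  96  96  96 102 106 106  96 125 139 135 134]
 [ 96  95  97  96  94  98 100  97 107 131 137 134 135]
 [ 96  95  97  96  95  98  99  95 125 140 135 135 134]]
(np.float64(316.53966346153845), np.float64(170.85456730769232)) (np.float64(370.38580527752504), np.float64(200.3184713375796)) [ 0.5577 -0.2188  0.1037] 0.0033282967819758045
rest foot [0.4862 0.4448 0.006 ]
in base frame [-0.0477 -0.0006  0.006   1.    ]
```

View pics/ov1.png

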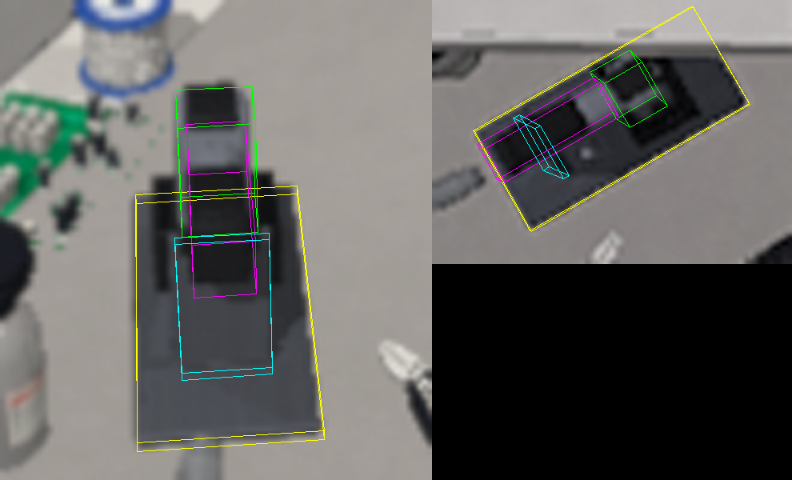

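The overlay shows the stand base fit matches (the yellow outline lies on its edges). The cup and scanner sit about 1 cm further along stand +x than my first guess. The knob, at side (316.5,170.9) and top (370.4,200.3), agrees with the cross-bar on the deck plane. I'll start with a point above the knob.

```bash
cat >> h.py <<'E'
np.set_printoptions(precision=4,suppress=True)
t=np.radians(20);yawF=-.012
RF=R.from_euler('z',yawF).as_matrix()
SX=RF@[np.cos(t),0,np.sin(t)];SY=RF@[0,1,0];N=RF@[-np.sin(t),0,np.cos(t)]
KNOB=np.array([.5575,-.2185,.104])
PIV=KNOB+.055*SY            # on axis, at knob level
def Rk(th): # tool rot for cage at hold-down angle th: y=-tangent
    y=np.cos(th)*SX-np.sin(th)*SY; return np.stack([np.cross(y,-N),y,-N],1)
def kn(th): return PIV+.055*(-np.cos(th)*SY-np.sin(th)*SX)
def delta(p,Rt,s=None):
    s=s or observe();R0=R.from_rotvec(s["ee_rot"]).as_matrix()
    d=R0.T@(np.array(p)-s["position"]);w=R.from_matrix(R0.T@Rt).as_rotvec();return d,w
E
python3 - <<'E'
from h import *
d,w=delta(KNOB+.08*N,Rk(0));print(d,w,KNOB+.08*N)
print(tri((313,164),(402,184)))
E
```

```text
[ 0.403  -0.2173  0.0476] [-0.309   0.2021 -1.1457] [ 0.5301 -0.2182  0.1792]
(array([ 0.6227, -0.3492,  0.0693]), np.float64(0.0016149214140424564))
```

Call:
jog_arm:
  motion:
    - [[0.2,-0.11,0,-0.15,0.1,-0.57,-1],[0.2,-0.11,0,-0.15,0.1,-0.57,-0.5],[0.2,-0.11,0,-0.15,0.1,-0.57,0],[0.2,-0.11,0,-0.15,0.1,-0.57,0.4],[0.2,-0.11,0,-0.15,0.1,-0.57,0.4],[0.4,-0.215,0,-0.309,0.202,-1.145,0.4],[0.4,-0.215,0,-0.309,0.202,-1.145,0.4],[0.4,-0.215,0,-0.309,0.202,-1.145,0.4],[0.4,-0.215,0,-0.309,0.202,-1.145,0.4],[0.4,-0.215,0,-0.309,0.202,-1.145,0.4]]

```text
clock: 2.53
position: [0.5052, -0.2488, 0.2271]
ee_rot: [2.036, 2.022, 0.357]
force: [-0.2, -1.8, -0.8]
width: 0.396
gripper_force: 0.0
```

```bash
python3 - <<'E'
from h import *
s=observe();print(s["clock"],s["joints"],s["width"]);print(delta(KNOB+.06*N,Rk(0),s))
E
```

```text
2.5333 [ 0.8347  0.2128 -0.4357  1.9777 -0.0803  0.6488  0.4717] 0.39561595935562527
(array([0.0309, 0.0067, 0.0735]), array([ 0.002 , -0.0002,  0.0053]))
```

Call:
jog_arm:
  motion:
    - [[0.031,0.007,0.06,0,0,0,0.3],[0.031,0.007,0.06,0,0,0,0.3],[0.031,0.007,0.06,0,0,0,0.3],[0.031,0.007,0.06,0,0,0,0.3],[0.031,0.007,0.06,0,0,0,0.3]]

```text
clock: 2.95
position: [0.532, -0.2208, 0.1735]
ee_rot: [2.044, 2.017, 0.355]
force: [0.8, -0.4, 0.4]
width: 0.352
gripper_force: 0.0
```

```bash
python3 - <<'E'
from h import *
s=observe();print(s["clock"],s["width"]);print(delta(KNOB-.013*N,Rk(0),s))
out=[]
for n,c in (("side",(295,145)),("top",(345,180))):
    im=get_image(n)[:,:,::-1].copy();cv2.imwrite(f"pics/{n}1.png",im)
    Z=cv2.resize(im[c[1]:c[1]+48,c[0]:c[0]+50],None,fx=8,fy=8,interpolation=cv2.INTER_CUBIC)
    for P,col in ((KNOB,(0,0,255)),(s["position"],(0,255,0)),(s["position"]+.092*0*N,(0,255,0))):
        q=((proj(n,P)[0]-c+.5)*8).astype(int);cv2.circle(Z,tuple(map(int,q)),4,col,-1)
    out.append(Z)
cv2.imwrite("pics/k1.png",np.hstack(out))
E
```

```text
2.95 0.35212362151952564
(array([0.0027, 0.0001, 0.087 ]), array([ 0.0003,  0.001 , -0.0012]))
```

View pics/k1.png

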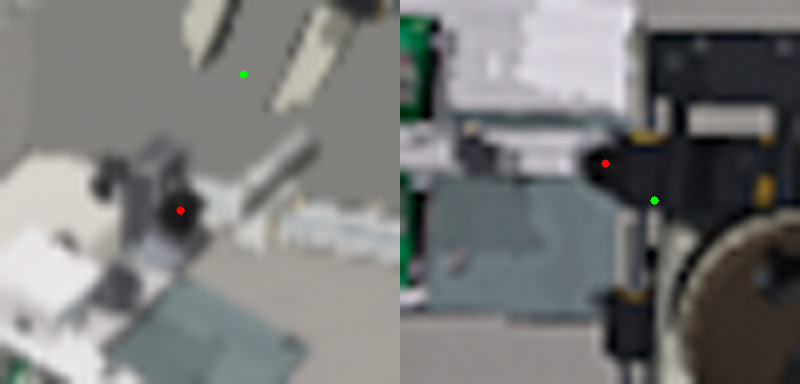

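The red mark sits on the knob in the side view, and the fingertips straddle the green TCP mark. I'll descend now.

Call:
jog_arm:
  motion:
    - [[0.003,0,0.04,0,0,0,0.3],[0.003,0,0.06,0,0,0,0.3],[0.003,0,0.07,0,0,0,0.3],[0.003,0,0.08,0,0,0,0.3],[0.003,0,0.086,0,0,0,0.3],[0.003,0,0.086,0,0,0,0.3]]

```text
clock: 3.55
position: [0.5616, -0.2177, 0.0917]
ee_rot: [2.044, 2.017, 0.356]
force: [0.1, 1.4, -0.1]
width: 0.351
gripper_force: 0.0
```

```bash
python3 - <<'E'
from h import *
s=observe();print(s["clock"],s["width"],s["force"],s["gripper_force"]);print(delta(KNOB-.013*N,Rk(0),s))
a=delta(kn(0),Rk(0))
R0=Rk(0)
for th in np.arange(0,1.65,.1): print(round(th,2),R0.T@(kn(th)-kn(0)))
print([ (r["p"],r["pixel"]) for n in("side","top") if get_image(n) is not None for r in silhouettes("knob",n)])
E
```

```text
3.55 0.35143339081142766 [ 0.0674  1.3919 -0.1474] 0.0
(array([-0.0009,  0.0004,  0.0001]), array([-0.0002,  0.0004, -0.0013]))
0.0 [0. 0. 0.]
0.1 [ 0.0003 -0.0055 -0.    ]
0.2 [ 0.0011 -0.0109 -0.    ]
0.3 [ 0.0025 -0.0163 -0.    ]
0.4 [ 0.0043 -0.0214  0.    ]
0.5 [ 0.0067 -0.0264 -0.    ]
0.6 [ 0.0096 -0.0311  0.    ]
0.7 [ 0.0129 -0.0354 -0.    ]
0.8 [ 0.0167 -0.0395  0.    ]
0.9 [ 0.0208 -0.0431 -0.    ]
1.0 [ 0.0253 -0.0463  0.    ]
1.1 [ 0.0301 -0.049  -0.    ]
1.2 [ 0.0351 -0.0513  0.    ]
1.3 [ 0.0403 -0.053   0.    ]
1.4 [ 0.0457 -0.0542 -0.    ]
1.5 [ 0.0511 -0.0549  0.    ]
1.6 [ 0.0566 -0.055  -0.    ]
[(0.38, [318.6, 170.3])]
```

Call:
jog_arm:
  motion:
    - [[0,0,0,0,0,0,0.7],[0,0,0,0,0,0,0.7],[0,0,0,0,0,0,0.7],[0,0,0,0,0,0,0.7],[0,0,0,0,0,0,0.7],[0,0,0,0,0,0,0.7]]
  force: 4

```text
clock: 4.25
position: [0.562, -0.2174, 0.0924]
ee_rot: [2.043, 2.017, 0.356]
force: [0.5, -1.2, 4.5]
width: 0.21
gripper_force: 4.0
```

Call:
jog_arm:
  motion:
    - [[0,0,0,0,0,0,0.5],[0.0003,-0.0055,0,0,0,0.1,0.5],[0.0011,-0.011,0,0,0,0.2,0.5],[0.0025,-0.0163,0,0,0,0.3,0.5],[0.0043,-0.0214,0,0,0,0.4,0.5],[0.0067,-0.0264,0,0,0,0.5,0.5],[0.0096,-0.0311,0,0,0,0.6,0.5],[0.0129,-0.0354,0,0,0,0.7,0.5],[0.0167,-0.0395,0,0,0,0.8,0.5],[0.0167,-0.0395,0,0,0,0.8,0.5]]
  force: 4

```text
clock: 5.08
position: [0.5255, -0.1995, 0.0789]
ee_rot: [2.761, 1.092, 0.487]
force: [4.5, 0.4, 1.3]
width: 0.249
gripper_force: 1.7
```

```bash
python3 - <<'E'
from h import *
s=observe();print(s["clock"],s["width"],s["force"],s["gripper_force"],s["joints"]);print(delta(kn(.8)-.013*N,Rk(.8),s))
R0=Rk(.8)
for th in (.9,1,1.1,1.2,1.3,1.4,1.45,1.5,1.53,1.56,1.59,1.62,1.65): print(round(th,2),R0.T@(kn(th)-kn(.8)),th-.8)
E
```

```text
5.0833 0.2489151523400521 [4.5072 0.4324 1.3002] 1.719677034925553 [ 0.4629  0.3969 -0.1538  2.1753 -0.2015  0.2442 -0.2989]
(array([-0.0017,  0.001 ,  0.0004]), array([ 0.0016, -0.0011, -0.0052]))
0.9 [ 0.0003 -0.0055 -0.    ] 0.09999999999999998
1 [ 0.0011 -0.0109 -0.    ] 0.19999999999999996
1.1 [ 0.0025 -0.0163 -0.    ] 0.30000000000000004
1.2 [ 0.0043 -0.0214 -0.    ] 0.3999999999999999
1.3 [ 0.0067 -0.0264 -0.    ] 0.5
1.4 [ 0.0096 -0.0311 -0.    ] 0.5999999999999999
1.45 [ 0.0112 -0.0333 -0.    ] 0.6499999999999999
1.5 [ 0.0129 -0.0354 -0.    ] 0.7
1.53 [ 0.014  -0.0367 -0.    ] 0.73
1.56 [ 0.0151 -0.0379 -0.    ] 0.76
1.59 [ 0.0163 -0.0391 -0.    ] 0.79
1.62 [ 0.0175 -0.0402 -0.    ] 0.8200000000000001
1.65 [ 0.0187 -0.0413 -0.    ] 0.8499999999999999
```

Call:
jog_arm:
  motion:
    - [[-0.001,-0.005,0,0,0,0.1,0.5],[0,-0.01,0,0,0,0.2,0.5],[0.0015,-0.0155,0,0,0,0.3,0.5]]

```text
clock: 5.33
position: [0.5178, -0.1893, 0.0763]
ee_rot: [2.933, 0.679, 0.521]
force: [6.8, -3.5, 0.6]
width: 0.251
gripper_force: 3.3
```

```bash
python3 - <<'E'
from h import *
s=observe();print(s["clock"],s["width"],s["force"],s["gripper_force"],s["joints"]);print(delta(kn(1.1)-.013*N,Rk(1.1),s))
R0=R.from_rotvec(s["ee_rot"]).as_matrix()
print(R0.T@R.from_rotvec([0,np.radians(10),0]).as_matrix()@R0)
for th in (1.2,1.3,1.4,1.5,1.56,1.6,1.63):
  f=(th-1.1)/.5; Rt=R.from_rotvec([0,np.radians(10)*f,0]).as_matrix()@Rk(th); print(th,*delta(kn(th)-.013*N,Rt,s))
E
```

```text
5.3333 0.2508964686888227 [ 6.7997 -3.5479  0.6282] 3.2562504049565177 [ 0.3924  0.3839 -0.0866  2.2103 -0.3211  0.2211 -0.4964]
(array([-0.0011, -0.0021,  0.0006]), array([ 0.0043, -0.0025, -0.0034]))
[[ 0.9878 -0.0048 -0.1559]
 [-0.0072  0.9971 -0.0764]
 [ 0.1558  0.0766  0.9848]]
1.2 [-0.0008 -0.0076  0.0006] [ 0.0181 -0.0348  0.0964]
1.3 [-0.     -0.013   0.0006] [ 0.0286 -0.0685  0.1961]
1.4 [ 0.0013 -0.0184  0.0006] [ 0.0358 -0.1033  0.2957]
1.5 [ 0.0032 -0.0235  0.0005] [ 0.0396 -0.1393  0.3951]
1.56 [ 0.0046 -0.0265  0.0005] [ 0.0403 -0.1613  0.4547]
1.6 [ 0.0056 -0.0285  0.0005] [ 0.04   -0.1761  0.4943]
1.63 [ 0.0064 -0.0299  0.0005] [ 0.0394 -0.1873  0.524 ]
```

Call:
jog_arm:
  motion:
    - [[-0.0008,-0.0076,0,0.018,-0.035,0.096,0.5],[0,-0.013,0,0.028,-0.068,0.196,0.5],[0.0013,-0.0184,0,0.036,-0.103,0.296,0.5],[0.0032,-0.0235,0,0.04,-0.139,0.395,0.5],[0.004,-0.025,0,0.04,-0.15,0.42,0.5]]

```text
clock: 5.75
position: [0.5097, -0.165, 0.073]
ee_rot: [3.118, 0.052, 0.304]
force: [-0.0, -7.9, 3.7]
width: 0.412
gripper_force: 4.0
```

```bash
python3 - <<'E'
from h import *
s=observe();print(s["clock"],s["width"],s["force"],s["gripper_force"],s["joints"])
for th in (1.5,1.53,1.56,1.6,1.63):
  f=(th-1.1)/.5; Rt=R.from_rotvec([0,np.radians(10)*f,0]).as_matrix()@Rk(th); print(th,*delta(kn(th)-.013*N,Rt,s))
E
```

```text
5.75 0.4116655037403261 [-0.0414 -7.9293  3.6954] 4.000544525042642 [ 0.0548  0.4048  0.2413  2.1404 -0.3366  0.4383 -0.9759]
1.5 [0.0012 0.0019 0.0003] [ 0.0002  0.0149 -0.0257]
1.53 [0.0012 0.0003 0.0003] [0.0008 0.0044 0.0043]
1.56 [ 0.0012 -0.0014  0.0003] [ 0.001  -0.0061  0.0342]
1.6 [ 0.0013 -0.0036  0.0003] [ 0.0009 -0.0201  0.0742]
1.63 [ 0.0015 -0.0052  0.0002] [ 0.0004 -0.0306  0.1041]
```

Call:
jog_arm:
  motion:
    - [[0,0,0,0,0,0,0.5],[0,0,0,0,0,0,0.5],[0,0,0,0,0,0,0.5],[0.001,-0.002,0,0,-0.006,0.034,0.5],[0.001,-0.003,0,0,-0.012,0.05,0.5],[0.001,-0.004,0,0,-0.02,0.07,0.5]]
  force: 40

```text
clock: 6.25
position: [0.5082, -0.1618, 0.072]
ee_rot: [3.128, -0.052, 0.271]
force: [-0.3, -8.0, -2.7]
width: 0.254
gripper_force: 4.0
```

```bash
python3 - <<'E'
from h import *
s=observe();print(s["clock"],s["width"],s["force"],s["gripper_force"],s["joints"])
for th in (1.56,1.6,1.63):
  print(th,*delta(kn(th)-.013*N,R.from_rotvec([0,.175,0]).as_matrix()@Rk(th),s))
E
```

```text
6.25 0.2541769975284853 [-0.2658 -8.0242 -2.7068] 3.9935061562573537 [ 0.0192  0.4123  0.2761  2.1308 -0.3386  0.4659 -1.0483]
1.56 [ 0.0029  0.0017 -0.0005] [ 0.0007  0.0011 -0.0326]
1.6 [ 0.0028 -0.0005 -0.0005] [0.0007 0.0011 0.0074]
1.63 [ 0.0029 -0.0022 -0.0005] [0.0007 0.0011 0.0374]
```

Call:
jog_arm:
  motion:
    - [[0.001,-0.0005,0,0,0,0.01,0.5],[0.001,-0.001,0,0,0,0.01,0.5],[0.001,-0.0015,0,0,0,0.02,0.5],[0.001,-0.002,0,0,0,0.02,0.5],[0.001,-0.0025,0,0,0,0.03,0.5],[0.001,-0.003,0,0,0,0.03,0.5]]

```text
clock: 6.75
position: [0.5086, -0.1592, 0.0719]
ee_rot: [-3.128, 0.1, -0.27]
force: [-1.9, -10.6, -3.9]
width: 0.252
gripper_force: 5.3
```

```bash
python3 - <<'E'
from h import *
s=observe();print(s["clock"],s["width"],s["force"],s["gripper_force"],s["joints"])
for th in (1.6,):
  print(th,*delta(kn(th)-.013*N,R.from_rotvec([0,.175,0]).as_matrix()@Rk(th),s))
out=[]
for n,c in (("side",(285,160)),("top",(320,170))):
    im=get_image(n)[:,:,::-1].copy();cv2.imwrite(f"pics/{n}2.png",im)
    Z=cv2.resize(im[c[1]:c[1]+60,c[0]:c[0]+66],None,fx=6,fy=6,interpolation=cv2.INTER_CUBIC)
    out.append(Z)
cv2.imwrite("pics/k2.png",np.hstack(out))
E
```

```text
6.75 0.2517306519893819 [ -1.8946 -10.6318  -3.8564] 5.335284664761275 [ 0.0054  0.4129  0.2865  2.132  -0.345   0.4667 -1.0775]
1.6 [ 0.0027  0.002  -0.0007] [ 0.001   0.0021 -0.0227]
```

View pics/k2.png

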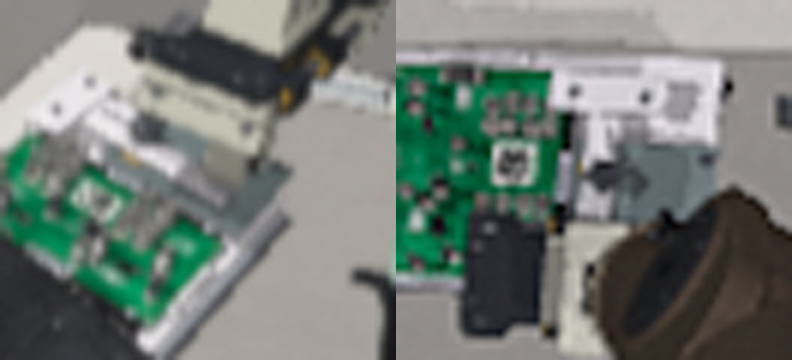

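The hold-down is swung off: the label shows at (514,162) in the top crop and (97,198) in the side crop. I'll ease back to see whether the plunger holds it.

Call:
jog_arm:
  motion:
    - [[0,0.001,0,0,0,0,0.5],[0,0.002,0,0,0,0,0.5],[0,0.003,0,0,0,0,0.5],[0,0.004,0,0,0,0,0.5],[0,0.004,0,0,0,0,0.5]]

```text
clock: 7.27
position: [0.509, -0.163, 0.0721]
ee_rot: [-3.128, 0.098, -0.271]
force: [-1.0, -7.2, -3.1]
width: 0.252
gripper_force: 4.0
```

Call:
jog_arm:
  motion:
    - [[-0.001,-0.001,-0.004,0,0,0,0.5],[-0.001,-0.001,-0.007,0,0,0,0.5],[-0.001,-0.001,-0.007,0,0,0,0.9],[-0.001,-0.001,-0.007,0,0,0,0.9],[-0.001,-0.001,-0.007,0,0,0,0.9]]
  force: 20

```text
clock: 7.68
position: [0.5066, -0.1618, 0.0787]
ee_rot: [-3.128, 0.098, -0.271]
force: [-0.5, -9.1, -3.7]
width: 0.208
gripper_force: 20.0
```

```bash
python3 - <<'E'
from h import *
s=observe();print(s["clock"],s["width"],s["force"],s["gripper_force"])
for th in (1.57,):
  print(th,*delta(kn(th)-.0*N,R.from_rotvec([0,.175,0]).as_matrix()@Rk(th),s),kn(th))
E
```

```text
7.6833 0.2080182895197756 [-0.4588 -9.0951 -3.718 ] 19.999371834564954
1.57 [ 0.0011  0.0011 -0.0064] [ 0.0007  0.0015 -0.0519] [ 0.5065 -0.1629  0.0852]
```

Call:
jog_arm:
  motion:
    - [[0,-0.001,0,0,0,0,0.9],[0,-0.0015,0,0,0,0,0.9],[0,-0.0015,0,0,0,0,0.9]]

```text
clock: 7.93
position: [0.5066, -0.1609, 0.0788]
ee_rot: [-3.128, 0.1, -0.271]
force: [-2.3, -10.3, -4.8]
width: 0.206
gripper_force: 20.0
```

Call:
jog_arm:
  motion:
    - [[0.001,0,0.004,0,0,0,0.9],[0.001,0.0005,0.005,0,0,0,0.9],[0.001,0.001,0.006,0,0,0,0.9],[0.001,0.0015,0.007,0,0,0,0.9],[0.001,0.002,0.008,0,0,0,0.9],[0.001,0.0025,0.009,0,0,0,0.9],[0.001,0.003,0.009,0,0,0,0.9]]

```text
clock: 8.52
position: [0.5096, -0.163, 0.0701]
ee_rot: [-3.127, 0.097, -0.272]
force: [-0.6, -6.0, -2.2]
width: 0.21
gripper_force: 20.0
```

Call:
jog_arm:
  motion:
    - [[0,0.0015,0,0,0,0,0.9],[0,0.0025,0,0,0,0,0.9],[0,0.0025,0,0,0,0,0.9]]

```text
clock: 8.77
position: [0.5096, -0.1643, 0.0703]
ee_rot: [-3.126, 0.097, -0.272]
force: [-1.1, -4.9, -2.6]
width: 0.21
gripper_force: 20.0
```

Call:
jog_arm:
  motion:
    - [[0,0.002,0.001,0,0,0,0.9],[0,0.003,0.001,0,0,0,0.9],[0,0.003,0.001,0,0,0,0.5],[0,0.003,0.001,0,0,0,0.5],[0,0.003,0.001,0,0,0,0.5]]

```text
clock: 9.18
position: [0.5107, -0.1665, 0.0699]
ee_rot: [-3.125, 0.098, -0.275]
force: [0.6, 0.3, -0.1]
width: 0.247
gripper_force: 0.0
```

Call:
jog_arm:
  motion:
    - [[0,0,0,0,0,0,0.4],[0,0,0,0,0,0,0.4],[-0.007,0,-0.03,0,0,0,0.4],[-0.014,0,-0.07,0,0,0,0.4],[-0.02,0,-0.11,0,0,0,0.4],[-0.02,0,-0.15,0,0,0,0],[-0.02,0,-0.15,0,0,0,-0.5],[-0.02,0,-0.15,0,0,0,-0.5]]

```text
clock: 9.85
position: [0.466, -0.1652, 0.2167]
ee_rot: [-3.124, 0.098, -0.283]
force: [0.9, 0.1, -0.2]
width: 0.467
gripper_force: 0.0
```

```bash
python3 - <<'E'
from h import *
s=observe();print(s["clock"],s["position"],s["joints"])
out=[]
for n,c in (("side",(265,150)),("top",(310,165))):
    im=get_image(n)[:,:,::-1].copy();cv2.imwrite(f"pics/{n}3.png",im)
    for q in ("code_label","knob","hold_down"): print(n,q,[(round(r["p"],2),np.round(r["pixel"],1),int(r["mask"].sum())) for r in silhouettes(q,n)][:2])
    Z=cv2.resize(im[c[1]:c[1]+60,c[0]:c[0]+78],None,fx=5,fy=5,interpolation=cv2.INTER_CUBIC)
    out.append(Z)
cv2.imwrite("pics/k3.png",np.hstack(out))
E
```

```text
9.85 [ 0.466  -0.1652  0.2167] [-0.1     0.1286  0.4135  2.0635 -0.1453  0.7917 -1.234 ]
side code_label []
side knob [(0.48, array([322.2, 185.5]), 31)]
side hold_down [(0.62, array([309.6, 183.1]), 232)]
top code_label [(0.46, array([337.5, 197.4]), 46)]
top knob []
top hold_down [(0.85, array([355.2, 190.2]), 248)]
```

View pics/k3.png

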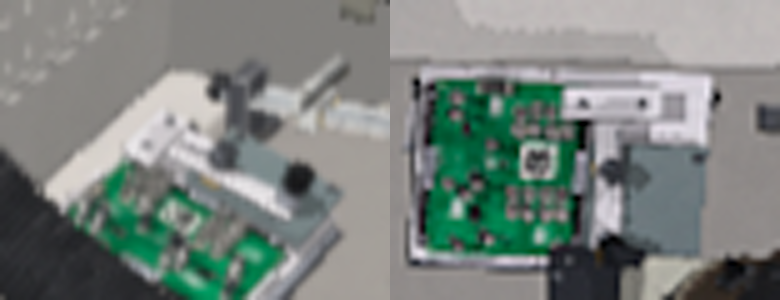

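The hold-down stays open: its cross-bar lies up at +x and the knob is at side (324,186). The label is at top (339,197) and side (301,193). Next I'll locate the label and refine the scanner position.

```bash
python3 - <<'E'
from h import *
print("label",tri((301.2,193.0),(339.2,196.8)))
print("knob open",tri((324.2,185.4),(310+(617-390)/5,165+247/5)))
masks={}
for n in("side","top"):
    acc=np.zeros((420,560));k=0
    for i in range(3):
        get_image(n)
        r=silhouettes("scanner",n)
        if r and r[0]["p"]>.5: acc+=r[0]["mask"];k+=1
    masks[n]=acc/max(k,1);ys,xs=np.nonzero(acc>k/2);print(n,k,xs.min(),xs.max(),ys.min(),ys.max(),len(xs))
    cv2.imwrite(f"pics/m{n}.png",(masks[n]*255).astype(np.uint8))
M0=pose([.5112,.4042,-1.0326])
def hull(n,M,P,img):
    q=proj(n,np.array([(M@[*p,1])[:3] for p in P]));cv2.fillConvexPoly(img,cv2.convexHull(((q+.5)*16).astype(np.int32)),1,shift=4)
def ren(n,M):
    S=8;org=(150,180);img=np.zeros((420,560),np.uint8)
    B=[(x,y,z) for x in(-.017,.017) for y in(-.02,.02) for z in(.05,.114)]
    H=[(x,y,z) for y in(-.015,.015) for x,z in((-.017,.074),(-.017,.109),(-.115,.087),(-.115,.119))]
    hull(n,M,B,img);hull(n,M,H,img);return img
best=[]
for d in np.arange(.015,.065,.003):
  for e in np.arange(-.015,.016,.003):
    M=M0.copy();M[:3,3]=(M0@[d,e,0,1])[:3]
    sc=[]
    for n in masks:
        r=ren(n,M);m=masks[n]>.5;sc.append((r*m).sum()/np.maximum(r,m).sum())
    best.append((sum(sc),d,e,*sc))
best.sort(reverse=True)
for n,i in(("side",3),("top",4)): print(n,np.array(sorted(best,key=lambda b:-b[i])[:4]))
print(np.array(best[:5]))
E
```

```text
label (array([ 0.5748, -0.1144,  0.0575]), np.float64(0.00017824808746579081))
knob open (array([ 0.5087, -0.1692,  0.077 ]), np.float64(0.0036704635831460415))
side 3 235 253 251 293 640
top 2 178 215 202 225 402
side [[1.6187 0.039  0.003  0.8839 0.7348]
 [1.6411 0.036  0.003  0.8829 0.7582]
 [1.6161 0.033  0.003  0.8752 0.741 ]
 [1.572  0.042  0.003  0.8612 0.7109]]
top [[ 1.4963  0.039  -0.003   0.7009  0.7954]
 [ 1.4687  0.033  -0.003   0.6847  0.784 ]
 [ 1.4739  0.036  -0.003   0.6925  0.7814]
 [ 1.5841  0.036  -0.      0.8038  0.7803]]
[[ 1.6411  0.036   0.003   0.8829  0.7582]
 [ 1.6187  0.039   0.003   0.8839  0.7348]
 [ 1.6161  0.033   0.003   0.8752  0.741 ]
 [ 1.5876  0.039  -0.      0.8093  0.7782]
 [ 1.5841  0.036  -0.      0.8038  0.7803]]
```

```bash
cat >> h.py <<'E'
ST=np.array([.5311,.3729]);yS=-1.0326
xs=np.array([np.cos(yS),np.sin(yS),0]);ys=np.array([-np.sin(yS),np.cos(yS),0])
RS=np.stack([-xs,ys,[0,0,-1.]],1)
LAB=np.array([.5748,-.1144,.0572])
E
python3 - <<'E'
from h import *
s=observe()
d,w=delta([.42,.08,.27],RS);print(d,w,np.degrees(np.linalg.norm(w)),R.from_rotvec(s["ee_rot"]).as_matrix())
print(delta([.51,.36,.25],RS), atz("side",(199,331),0), proj("side",[.55,.3,.25]))
E
```

```text
[-0.0495 -0.2422 -0.0635] [ 0.1849 -0.1093 -2.1652] 124.66521461946685 [[ 0.9828 -0.062   0.1742]
 [-0.0625 -0.998  -0.0024]
 [ 0.174  -0.0085 -0.9847]]
(array([ 0.018 , -0.527 , -0.0288]), array([ 0.1849, -0.1093, -2.1652])) [ 0.557  0.55  -0.   ] [[249.6885 192.9619]]
```

Call:
jog_arm:
  motion:
    - [[-0.05,-0.24,-0.065,0.185,-0.11,-2.16,-0.5],[-0.05,-0.24,-0.065,0.185,-0.11,-2.16,-0.5],[-0.05,-0.24,-0.065,0.185,-0.11,-2.16,-0.5],[-0.05,-0.24,-0.065,0.185,-0.11,-2.16,-0.5],[-0.05,-0.24,-0.065,0.185,-0.11,-2.16,-0.5],[-0.05,-0.24,-0.065,0.185,-0.11,-2.16,-0.5],[-0.05,-0.24,-0.065,0.185,-0.11,-2.16,-0.5],[-0.05,-0.24,-0.065,0.185,-0.11,-2.16,-0.5],[-0.05,-0.24,-0.065,0.185,-0.11,-2.16,-0.5],[-0.05,-0.24,-0.065,0.185,-0.11,-2.16,-0.5]]

```text
clock: 11.68
position: [0.419, 0.0781, 0.2715]
ee_rot: [-2.594, -1.763, -0.137]
force: [0.1, -0.3, 1.0]
width: 0.746
gripper_force: 0.0
```

```bash
python3 - <<'E'
from h import *
s=observe();print(s["clock"],s["position"],s["joints"],s["width"]);print(delta([.531,.373,.22],RS))
E
```

```text
11.6833 [0.419  0.0781 0.2715] [-0.417   0.0094  0.1343  2.0197 -0.0352  1.0301 -0.6428] 0.7460528939228765
(array([ 0.3107, -0.0074,  0.0742]), array([ 0.0778, -0.0465, -0.9144]))
```

Call:
jog_arm:
  motion:
    - [[0.15,-0.004,0,0.04,-0.023,-0.45,-0.5],[0.15,-0.004,0,0.04,-0.023,-0.45,-0.5],[0.15,-0.004,0,0.04,-0.023,-0.45,-0.5],[0.15,-0.004,0,0.04,-0.023,-0.45,-0.5],[0.31,-0.007,0.05,0.078,-0.046,-0.914,-0.5],[0.31,-0.007,0.05,0.078,-0.046,-0.914,-0.5],[0.31,-0.007,0.05,0.078,-0.046,-0.914,-0.5],[0.31,-0.007,0.05,0.078,-0.046,-0.914,-0.5],[0.31,-0.007,0.05,0.078,-0.046,-0.914,-0.5],[0.31,-0.007,0.05,0.078,-0.046,-0.914,-0.5]]

```text
clock: 12.52
position: [0.5307, 0.3723, 0.2414]
ee_rot: [-1.555, -2.727, 0.003]
force: [-0.6, -0.9, -0.2]
width: 0.751
gripper_force: 0.0
```

```bash
python3 - <<'E'
from h import *
s=observe();print(s["clock"],s["position"],s["joints"],s["width"]);print(delta([*ST,.17],RS))
Z=[]
for n,c in (("side",(200,215)),("top",(160,170))):
    im=get_image(n)[:,:,::-1].copy();cv2.imwrite(f"pics/{n}4.png",im)
    z=cv2.resize(im[c[1]:c[1]+80,c[0]:c[0]+80],None,fx=5,fy=5,interpolation=cv2.INTER_CUBIC)
    q=((proj(n,s["position"])[0]-c+.5)*5).astype(int);cv2.circle(z,tuple(map(int,q)),3,(0,0,255),-1)
    q=((proj(n,[*ST,.114])[0]-c+.5)*5).astype(int);cv2.circle(z,tuple(map(int,q)),3,(0,255,0),-1)
    Z.append(z)
cv2.imwrite("pics/s4.png",np.hstack(Z))
E
```

```text
12.5167 [0.5307 0.3723 0.2414] [-0.6406  0.4682 -0.0797  1.4806  0.0364  1.1972 -0.1909] 0.7505984595139329
(array([0.0002, 0.0009, 0.0714]), array([-0.0032, -0.0015, -0.0039]))
```

View pics/s4.png

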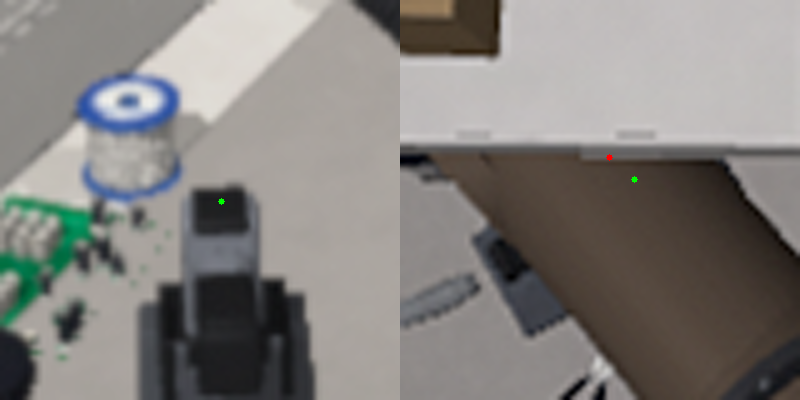

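The green mark, where I expect the scanner's top, falls on the black cap at (220,205). The cap centre lies slightly nearer the handle, so I'll shift 2 mm that way and descend.

Call:
jog_arm:
  motion:
    - [[0.002,0.001,0.04,0,0,0,-0.5],[0.002,0.001,0.08,0,0,0,-0.5],[0.002,0.001,0.11,0,0,0,-0.5],[0.002,0.001,0.13,0,0,0,-0.5],[0.002,0.001,0.145,0,0,0,-0.5],[0.002,0.001,0.158,0,0,0,-0.5],[0.002,0.001,0.166,0,0,0,-0.5],[0.002,0.001,0.166,0,0,0,-0.5]]

```text
clock: 13.28
position: [0.531, 0.3704, 0.0774]
ee_rot: [-1.563, -2.724, 0.002]
force: [-0.4, -0.8, 1.0]
width: 0.748
gripper_force: 0.0
```

```bash
python3 - <<'E'
from h import *
s=observe();print(s["clock"],s["position"],s["force"]);print(delta([.530,.3746,.075],RS))
Z=[]
for n,c in (("side",(200,215)),("top",(160,170))):
    im=get_image(n)[:,:,::-1].copy();cv2.imwrite(f"pics/{n}5.png",im)
    z=cv2.resize(im[c[1]:c[1]+80,c[0]:c[0]+80],None,fx=5,fy=5,interpolation=cv2.INTER_CUBIC)
    q=((proj(n,s["position"])[0]-c+.5)*5).astype(int);cv2.circle(z,tuple(map(int,q)),3,(0,0,255),-1)
    Z.append(z)
cv2.imwrite("pics/s5.png",Z[0])
E
```

```text
13.2833 [0.531  0.3704 0.0774] [-0.4078 -0.8226  1.0489]
(array([0.0041, 0.0013, 0.0024]), array([-0.0014,  0.0001, -0.0092]))
```

View pics/s5.png

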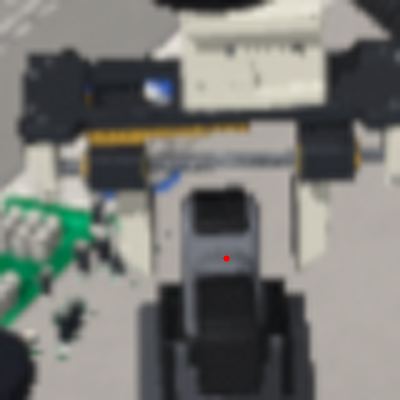

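The fingers stand on both sides of the scanner body, at (135,230) and (312,230) with the body centred near 221. I'll correct by 3 mm and grip.

Call:
jog_arm:
  motion:
    - [[0.003,0.001,0.002,0,0,-0.009,-0.5],[0.003,0.001,0.002,0,0,-0.009,0.6],[0.003,0.001,0.002,0,0,-0.009,0.6],[0.003,0.001,0.002,0,0,-0.009,0.6],[0.003,0.001,0.002,0,0,-0.009,0.6],[0.003,0.001,0.002,0,0,-0.009,0.6],[0.003,0.001,0.002,0,0,-0.009,0.6]]
  force: 30

```text
clock: 13.97
position: [0.5307, 0.3753, 0.0762]
ee_rot: [-1.549, -2.733, -0.001]
force: [-1.2, 0.5, 0.6]
width: 0.431
gripper_force: 30.0
```

Call:
jog_arm:
  motion:
    - [[0,0,-0.01,0,0,0,0.6],[0,0,-0.025,0,0,0,0.6],[0,0,-0.05,0,0,0,0.6],[0,0,-0.08,0,0,0,0.6],[0,0,-0.115,0,0,0,0.6],[0,0,-0.15,0,0,0,0.6],[0,0,-0.18,0,0,0,0.6],[0,0,-0.195,0,0,0,0.6],[0,0,-0.195,0,0,0,0.6]]

```text
clock: 14.72
position: [0.532, 0.3763, 0.2761]
ee_rot: [1.548, 2.732, 0.011]
force: [0.3, -0.5, -1.6]
width: 0.433
gripper_force: 30.0
```

```bash
python3 - <<'E'
from h import *
s=observe();print(s["clock"],s["position"],s["force"],s["width"],s["joints"])
print("W",delta([.44,.1,.275],RS)[0])
print("target", LAB+.141*N, delta(LAB+.141*N,Rk(0)))
# scanner x check: silhouette vs model in side view
n="side";im=get_image(n);cv2.imwrite("pics/side6.png",im[:,:,::-1])
r=silhouettes("scanner",n);print([(a["p"],a["pixel"],a["mask"].sum()) for a in r])
if r:
    m=r[0]["mask"];R0=R.from_rotvec(s["ee_rot"]).as_matrix();best=[]
    yy,xx=np.nonzero(m);print(xx.min(),xx.max(),yy.min(),yy.max())
    for dx in np.arange(-.02,.021,.002):
      for dz in np.arange(-.01,.011,.002):
        M=np.eye(4);M[:3,:3]=np.stack([-R0[:,0],R0[:,1],-R0[:,2]],1);M[:3,3]=s["position"]+R0@[dx,0,.061+dz]
        img=np.zeros((420,560),np.uint8)
        for lo,hi in(((-.019,-.026,0),(.019,.026,.03)),((-.017,-.02,.03),(.017,.02,.1))):
            P=[(x,y,z) for x in(lo[0],hi[0]) for y in(lo[1],hi[1]) for z in(lo[2],hi[2])]
            q=proj(n,np.array([(M@[*p,1])[:3] for p in P]));cv2.fillConvexPoly(img,cv2.convexHull(((q+.5)*16).astype(np.int32)),1,shift=4)
        P=[(x,y,z) for y in(-.015,.015) for x,z in((-.017,.06),(-.017,.095),(-.115,.073),(-.115,.105))]
        q=proj(n,np.array([(M@[*p,1])[:3] for p in P]));cv2.fillConvexPoly(img,cv2.convexHull(((q+.5)*16).astype(np.int32)),1,shift=4)
        best.append(((img*m).sum()/np.maximum(img,m).sum(),dx,dz))
    print(np.array(sorted(best,reverse=True)[:5]))
E
```

```text
14.7167 [0.532  0.3763 0.2761] [ 0.342  -0.5214 -1.5562] 0.4328580974948895 [-0.6454  0.4463 -0.0792  1.4298  0.0353  1.2594 -0.1877]
W [-0.1897 -0.2209 -0.0008]
target [ 0.5266 -0.1138  0.1897] (array([-0.4178, -0.2571,  0.0838]), array([-0.3335, -0.1001,  0.5452]))
[(0.82, [238.7, 202.2], np.int64(768))]
231 251 181 224
[[ 0.8222 -0.02    0.01  ]
 [ 0.8202 -0.016   0.01  ]
 [ 0.8195 -0.018   0.01  ]
 [ 0.8195 -0.018   0.008 ]
 [ 0.8178 -0.016   0.008 ]]
```

Call:
jog_arm:
  motion:
    - [[-0.19,-0.22,0,0,0,0,0.6],[-0.19,-0.22,0,0,0,0,0.6],[-0.19,-0.22,0,0,0,0,0.6],[-0.19,-0.22,0,0,0,0,0.6],[-0.19,-0.22,0,0,0,0,0.6],[-0.19,-0.22,0,0,0,0,0.6],[-0.19,-0.22,0,0,0,0,0.6],[-0.26,-0.24,0,-0.04,-0.01,0.08,0.6],[-0.33,-0.25,0,-0.1,-0.03,0.2,0.6],[-0.36,-0.25,0.0,-0.2,-0.06,0.3,0.6]]

```text
clock: 15.65
position: [0.4812, -0.0207, 0.2693]
ee_rot: [1.836, 2.373, 0.195]
force: [1.7, -0.2, -2.0]
width: 0.433
gripper_force: 30.0
```

```bash
python3 - <<'E'
from h import *
s=observe();print(s["clock"],s["position"],s["force"],s["width"],s["joints"])
print("target", LAB+.161*N, delta(LAB+.161*N,Rk(0)))
E
```

```text
15.65 [ 0.4812 -0.0207  0.2693] [ 1.6885 -0.1686 -1.9657] 0.43282739890887556 [-0.1746  0.0473  0.1187  1.9996 -0.0188  0.9086  0.2076]
target [ 0.5197 -0.1137  0.2085] (array([-0.098 ,  0.0022,  0.065 ]), array([-0.1598, -0.0434,  0.2616]))
```

Next I'll move to a standoff about 10 cm from the label and check the handle in the top view.

Call:
jog_arm:
  motion:
    - [[-0.04,0.001,0.01,-0.08,-0.02,0.13,0.6],[-0.08,0.002,0.03,-0.16,-0.043,0.262,0.6],[-0.098,0.002,0.05,-0.16,-0.043,0.262,0.6],[-0.098,0.002,0.065,-0.16,-0.043,0.262,0.6],[-0.098,0.002,0.065,-0.16,-0.043,0.262,0.6],[-0.098,0.002,0.065,-0.16,-0.043,0.262,0.6],[-0.098,0.002,0.065,-0.16,-0.043,0.262,0.6]]

```text
clock: 16.23
position: [0.5205, -0.1103, 0.2098]
ee_rot: [2.037, 2.027, 0.357]
force: [0.4, 0.9, -2.0]
width: 0.438
gripper_force: 30.0
```

```bash
python3 - <<'E'
from h import *
s=observe();print(s["clock"],s["position"],s["force"],s["width"],s["joints"])
print("target 80mm", delta(LAB+.141*N,Rk(0)))
R0=R.from_rotvec(s["ee_rot"]).as_matrix()
M=np.eye(4);M[:3,:3]=np.stack([-R0[:,0],R0[:,1],-R0[:,2]],1);M[:3,3]=s["position"]+R0@[0,0,.061]
Z=[]
for n,c in (("side",(265,120)),("top",(300,150))):
    im=get_image(n)[:,:,::-1].copy();cv2.imwrite(f"pics/{n}7.png",im)
    z=cv2.resize(im[c[1]:c[1]+90,c[0]:c[0]+78],None,fx=5,fy=5,interpolation=cv2.INTER_CUBIC)
    box(z,n,M,(-.019,-.026,0),(.019,.026,.03),c,5,(0,255,0))
    for y in(-.015,.015):
        for a,b in (((-.017,.06),(-.115,.073)),((-.115,.073),(-.115,.105)),((-.115,.105),(-.017,.095))): line(z,n,M,(a[0],y,a[1]),(b[0],y,b[1]),c,5,(255,0,255))
    line(z,n,M,(-.115,-.015,.105),(-.115,.015,.105),c,5,(255,0,255))
    line(z,n,M,(0,0,0),(0,0,-.1),c,5,(0,0,255))
    Z.append(z)
cv2.imwrite("pics/s7.png",np.hstack(Z))
E
```

```text
16.2333 [ 0.5205 -0.1103  0.2098] [ 0.4003  0.8518 -2.016 ] 0.43790988978622947 [-0.0475  0.1211  0.2099  2.1299 -0.1477  0.5533  0.264 ]
target 80mm (array([-0.0035, -0.0011,  0.021 ]), array([-0.0008, -0.0031,  0.0066]))
```

View pics/s7.png

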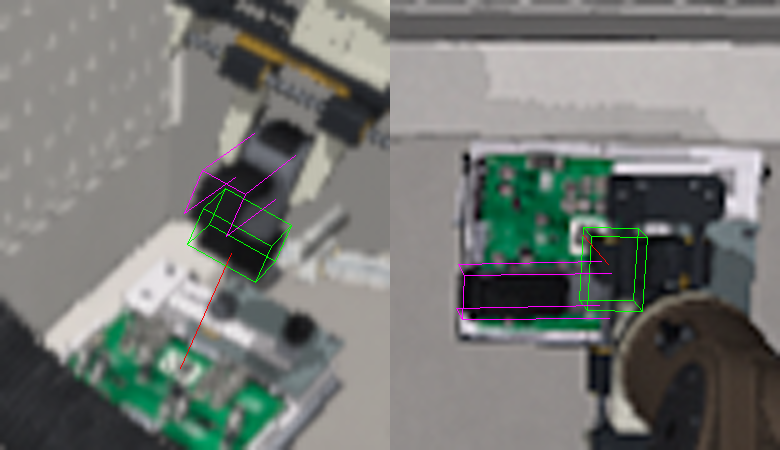

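The top overlay puts the handle end within about 1 px (463 against 461), and the red beam line ends on the label at side (180,365). I'll close to 80 mm and hold.

Call:
jog_arm:
  motion:
    - [[-0.001,-0.001,0.005,0,-0.003,0.006,0.6],[-0.002,-0.001,0.01,0,-0.003,0.006,0.6],[-0.002,-0.001,0.015,0,-0.003,0.006,0.6],[-0.002,-0.001,0.021,0,-0.003,0.006,0.6],[-0.002,-0.001,0.021,0,-0.003,0.006,0.6],[-0.002,-0.001,0.021,0,-0.003,0.006,0.6],[-0.002,-0.001,0.021,0,-0.003,0.006,0.6],[-0.002,-0.001,0.021,0,-0.003,0.006,0.6],[-0.002,-0.001,0.021,0,-0.003,0.006,0.6],[-0.002,-0.001,0.021,0,-0.003,0.006,0.6]]

```text
clock: 17.17
position: [0.527, -0.1132, 0.19]
ee_rot: [2.043, 2.017, 0.356]
force: [-0.6, -0.6, -1.2]
width: 0.435
gripper_force: 30.0
```

```bash
python3 - <<'E'
from h import *
s=observe();print(s["clock"],s["position"],s["dq"])
print("to 80mm", delta(LAB+.141*N,Rk(0)))
E
```

```text
17.1667 [ 0.527  -0.1132  0.19  ] [ 0.0004  0.0003 -0.0003 -0.0008 -0.0011 -0.0007 -0.0027]
to 80mm (array([-0.0006, -0.0005,  0.0002]), array([ 0.0008,  0.0006, -0.001 ]))
```

Call:
jog_arm:
  motion:
    - [[0,0,0,0,0,0,0.6],[0,0,0,0,0,0,0.6],[0,0,0,0,0,0,0.6],[0,0,0,0,0,0,0.6],[0,0,0,0,0,0,0.6],[0,0,0,0,0,0,0.6],[0,0,0,0,0,0,0.6],[0,0,0,0,0,0,0.6],[0,0,0,0,0,0,0.6],[0,0,0,0,0,0,0.6]]

```text
clock: 18.0
position: [0.5269, -0.1131, 0.1898]
ee_rot: [2.044, 2.017, 0.356]
force: [0.3, -0.2, -2.2]
width: 0.432
gripper_force: 30.0
```

Call:
jog_arm:
  motion:
    - [[0,0,0,0,0,0,0.6],[0,0,0,0,0,0,0.6],[0,0,0,0,0,0,0.6],[0,0,0,0,0,0,0.6],[0,0,0,0,0,0,0.6],[0,0,0,0,0,0,0.6],[0,0,0,0,0,0,0.6],[0,0,0,0,0,0,0.6],[0,0,0,0,0,0,0.6],[0,0,0,0,0,0,0.6]]

```text
clock: 18.83
position: [0.5269, -0.1131, 0.1898]
ee_rot: [2.044, 2.017, 0.356]
force: [-0.1, 0.3, -2.1]
width: 0.432
gripper_force: 30.0
```

Call:
jog_arm:
  motion:
    - [[0,0,0,0,0,0,0.6],[0,0,0,0,0,0,0.6],[0,0,0,0,0,0,0.6],[0,0,0,0,0,0,0.6],[0,0,0,0,0,0,0.6],[0,0,0,0,0,0,0.6],[0,0,0,0,0,0,0.6],[0,0,0,0,0,0,0.6],[0,0,0,0,0,0,0.6],[0,0,0,0,0,0,0.6]]

```text
clock: 19.67
position: [0.5269, -0.1132, 0.1898]
ee_rot: [2.044, 2.017, 0.356]
force: [-0.6, 0.2, -2.3]
width: 0.435
gripper_force: 30.0
```

Held steady for 2.5 s. I have time to spare, so I'll also hold 5 mm along tool x to cover the grasp uncertainty, then go back.

Call:
jog_arm:
  motion:
    - [[0.002,0,0,0,0,0,0.6],[0.005,0,0,0,0,0,0.6],[0.005,0,0,0,0,0,0.6],[0.005,0,0,0,0,0,0.6],[0.005,0,0,0,0,0,0.6],[0.005,0,0,0,0,0,0.6],[0.005,0,0,0,0,0,0.6],[0.005,0,0,0,0,0,0.6],[0.005,0,0,0,0,0,0.6],[0.005,0,0,0,0,0,0.6]]

```text
clock: 20.5
position: [0.5269, -0.1082, 0.1898]
ee_rot: [2.044, 2.017, 0.356]
force: [-0.1, 0.1, -0.8]
width: 0.436
gripper_force: 30.0
```

Call:
jog_arm:
  motion:
    - [[0,0,0,0,0,0,0.6],[0,0,0,0,0,0,0.6],[0,0,0,0,0,0,0.6],[0,0,0,0,0,0,0.6],[0,0,0,0,0,0,0.6],[0,0,0,0,0,0,0.6],[0,0,0,0,0,0,0.6],[0,0,0,0,0,0,0.6],[0,0,0,0,0,0,0.6],[0,0,0,0,0,0,0.6]]

```text
clock: 21.33
position: [0.527, -0.1082, 0.1898]
ee_rot: [2.044, 2.017, 0.356]
force: [0.6, -0.4, -1.7]
width: 0.429
gripper_force: 30.0
```

Call:
jog_arm:
  motion:
    - [[0,0,0,0,0,0,0.6],[0,0,0,0,0,0,0.6],[0,0,0,0,0,0,0.6],[0,0,-0.01,0,0,0,0.6],[0,0,-0.03,0,0,0,0.6],[0,0,-0.06,0,0,0,0.6],[0,0,-0.09,0,0,0,0.6],[0,0,-0.09,0,0,0,0.6]]

```text
clock: 22.0
position: [0.4971, -0.1087, 0.2804]
ee_rot: [2.04, 2.011, 0.363]
force: [0.8, 0.0, -0.6]
width: 0.434
gripper_force: 30.0
```

```bash
cat >> h.py <<'E'
HOME=np.array([.5307,.3753,.0762]);RH=R.from_rotvec([-1.549,-2.733,-.001]).as_matrix()
E
python3 - <<'E'
from h import *
s=observe();print(s["clock"],s["position"],s["joints"])
print(delta([.44,.1,.28],RH)); print(delta(HOME+[0,0,.195],RH))
E
```

```text
22.0 [ 0.4971 -0.1087  0.2804] [-0.0811 -0.011   0.2237  2.0739 -0.0634  0.7247  0.1688]
(array([ 0.2078, -0.0564, -0.0207]), array([ 0.3476,  0.1   , -0.5476]))
(array([0.4844, 0.0219, 0.0177]), array([ 0.3476,  0.1   , -0.5476]))
```

Call:
jog_arm:
  motion:
    - [[0.208,-0.056,-0.02,0.348,0.1,-0.548,0.6],[0.208,-0.056,-0.02,0.348,0.1,-0.548,0.6],[0.208,-0.056,-0.02,0.348,0.1,-0.548,0.6],[0.208,-0.056,-0.02,0.348,0.1,-0.548,0.6],[0.208,-0.056,-0.02,0.348,0.1,-0.548,0.6],[0.208,-0.056,-0.02,0.348,0.1,-0.548,0.6],[0.208,-0.056,-0.02,0.348,0.1,-0.548,0.6]]

```text
clock: 22.58
position: [0.4393, 0.105, 0.2739]
ee_rot: [-1.532, -2.733, 0.005]
force: [0.4, -1.3, -1.5]
width: 0.432
gripper_force: 30.0
```

```bash
python3 - <<'E'
from h import *
s=observe();print(s["clock"],s["position"],s["joints"])
print(delta(HOME+[0,0,.19],RH))
E
```

```text
22.5833 [0.4393 0.105  0.2739] [-0.338   0.1167 -0.0124  1.8926 -0.0035  1.1403  0.2003]
(array([0.1828, 0.2191, 0.0072]), array([-0.0076, -0.0056,  0.0096]))
```

Call:
jog_arm:
  motion:
    - [[0.183,0.219,0.005,-0.008,-0.006,0.01,0.6],[0.183,0.219,0.005,-0.008,-0.006,0.01,0.6],[0.183,0.219,0.005,-0.008,-0.006,0.01,0.6],[0.183,0.219,0.005,-0.008,-0.006,0.01,0.6],[0.183,0.219,0.005,-0.008,-0.006,0.01,0.6],[0.183,0.219,0.005,-0.008,-0.006,0.01,0.6],[0.183,0.219,0.005,-0.008,-0.006,0.01,0.6],[0.183,0.219,0.005,-0.008,-0.006,0.01,0.6],[0.183,0.219,0.005,-0.008,-0.006,0.01,0.6],[0.183,0.219,0.005,-0.008,-0.006,0.01,0.6]]

```text
clock: 23.42
position: [0.5333, 0.3693, 0.268]
ee_rot: [1.561, 2.723, -0.001]
force: [-0.5, -1.3, -2.0]
width: 0.434
gripper_force: 30.0
```

```bash
python3 - <<'E'
from h import *
s=observe();print(s["clock"],s["position"])
print(delta(HOME+[0,0,.05],RH))
E
```

```text
23.4167 [0.5333 0.3693 0.268 ]
(array([0.0069, 0.0006, 0.1418]), array([ 0.0005,  0.0029, -0.01  ]))
```

Still settling. I'll go down to just above the cup rim and correct.

Call:
jog_arm:
  motion:
    - [[0.003,0,0.03,0,0,0,0.6],[0.003,0,0.07,0,0,0,0.6],[0.003,0,0.1,0,0,0,0.6],[0.003,0,0.125,0,0,0,0.6],[0.003,0,0.14,0,0,0,0.6],[0.003,0,0.14,0,0,0,0.6],[0.003,0,0.14,0,0,0,0.6],[0.003,0,0.14,0,0,0,0.6]]

```text
clock: 24.08
position: [0.5327, 0.3728, 0.1303]
ee_rot: [1.561, 2.723, 0.005]
force: [-0.1, 0.1, -1.3]
width: 0.433
gripper_force: 30.0
```

```bash
python3 - <<'E'
from h import *
s=observe();print(s["clock"],s["position"],s["dq"])
print(delta(HOME,RH))
E
```

```text
24.0833 [0.5327 0.3728 0.1303] [-0.0041 -0.0082 -0.0041 -0.0144 -0.0002 -0.0024 -0.0011]
(array([ 0.0033, -0.0007,  0.0541]), array([ 0.0036,  0.0017, -0.0099]))
```

Call:
jog_arm:
  motion:
    - [[0.0033,-0.0007,0,0.0036,0.0017,-0.01,0.6],[0.0033,-0.0007,0,0.0036,0.0017,-0.01,0.6],[0.0033,-0.0007,0.01,0.0036,0.0017,-0.01,0.6],[0.0033,-0.0007,0.02,0.0036,0.0017,-0.01,0.6],[0.0033,-0.0007,0.03,0.0036,0.0017,-0.01,0.6],[0.0033,-0.0007,0.036,0.0036,0.0017,-0.01,0.6],[0.0033,-0.0007,0.042,0.0036,0.0017,-0.01,0.6],[0.0033,-0.0007,0.047,0.0036,0.0017,-0.01,0.6]]

```text
clock: 24.75
position: [0.5291, 0.3755, 0.0802]
ee_rot: [-1.546, -2.733, 0.004]
force: [-0.4, 0.0, -1.6]
width: 0.432
gripper_force: 30.0
```

```bash
python3 - <<'E'
from h import *
s=observe();print(s["clock"],s["position"],s["force"])
print(delta(HOME,RH))
E
```

```text
24.75 [0.5291 0.3755 0.0802] [-0.4444  0.0218 -1.6186]
(array([-0.001 ,  0.0013,  0.004 ]), array([-0.0037,  0.    ,  0.0016]))
```

Call:
jog_arm:
  motion:
    - [[-0.001,0.001,0.002,0,0,0,0.6],[-0.001,0.001,0.004,0,0,0,0.6],[-0.001,0.001,0.004,0,0,0,0.6],[-0.001,0.001,0.004,0,0,0,0.3],[-0.001,0.001,0.004,0,0,0,0],[-0.001,0.001,0.004,0,0,0,-0.3],[-0.001,0.001,0.004,0,0,0,-0.5],[-0.001,0.001,0.004,0,0,0,-0.5],[-0.001,0.001,0.004,0,0,0,-0.5],[-0.001,0.001,0.004,0,0,0,-0.5]]

```text
clock: 25.58
position: [0.5308, 0.3754, 0.0776]
ee_rot: [-1.546, -2.733, 0.002]
force: [-1.0, -0.0, -0.1]
width: 0.745
gripper_force: 0.0
```

Call:
jog_arm:
  motion:
    - [[0,0,0,0,0,0,-0.5],[0,0,-0.01,0,0,0,-0.5],[0,0,-0.03,0,0,0,-0.5],[0,0,-0.06,0,0,0,-0.5],[0,0,-0.1,0,0,0,-0.5],[0,0,-0.14,0,0,0,-0.5],[0,0,-0.17,0,0,0,-0.5],[0,0,-0.17,0,0,0,-0.5]]

```text
clock: 26.25
position: [0.5336, 0.3776, 0.256]
ee_rot: [1.546, 2.732, 0.015]
force: [0.4, 0.8, 0.1]
width: 0.754
gripper_force: 0.0
```

Call:
jog_arm:
  motion:
    - [[-0.19,-0.22,0,0,0,0,-0.5],[-0.19,-0.22,0,0,0,0,-0.5],[-0.19,-0.22,0,0,0,0,-0.5],[-0.19,-0.22,0,0,0,0,-0.5],[-0.19,-0.22,0,0,0,0,-0.5],[-0.19,-0.22,0,0,0,0,-0.5],[-0.19,-0.22,0,0,0,0,-0.5],[-0.19,-0.22,0,0,0,0,-0.5]]

```text
clock: 26.92
position: [0.438, 0.0915, 0.2483]
ee_rot: [-1.558, -2.727, 0.007]
force: [0.0, -0.9, -0.4]
width: 0.75
gripper_force: 0.0
```

```bash
python3 - <<'E'
from h import *
s=observe();print(s["clock"],s["position"],s["force"])
Z=[]
for n,f in (("side","side0"),("top","top0")):
    im=get_image(n)[:,:,::-1].copy();cv2.imwrite(f"pics/{n}8.png",im)
    r=silhouettes("scanner",n);print(n,[(round(a["p"],2),a["pixel"],a["mask"].sum()) for a in r][:2])
    Z+= [cv2.imread(f"pics/{f}.png"),im]
A=[cv2.resize(z[240:330,190:310],(400,300),interpolation=cv2.INTER_CUBIC) for z in Z[:2]]
B=[cv2.resize(Z[1][150:210,265:345],(400,300),interpolation=cv2.INTER_CUBIC),cv2.resize(Z[3][185:245,160:240],(400,300),interpolation=cv2.INTER_CUBIC)]
cv2.imwrite("pics/fin.png",np.vstack([np.hstack(A),np.hstack(B)]))
E
```

```text
26.9167 [0.438  0.0915 0.2483] [ 0.0411 -0.9352 -0.3639]
side [(0.93, [243.9, 269.8], np.int64(650))]
top [(0.84, [194.0, 211.9], np.int64(464))]
```

View pics/fin.png

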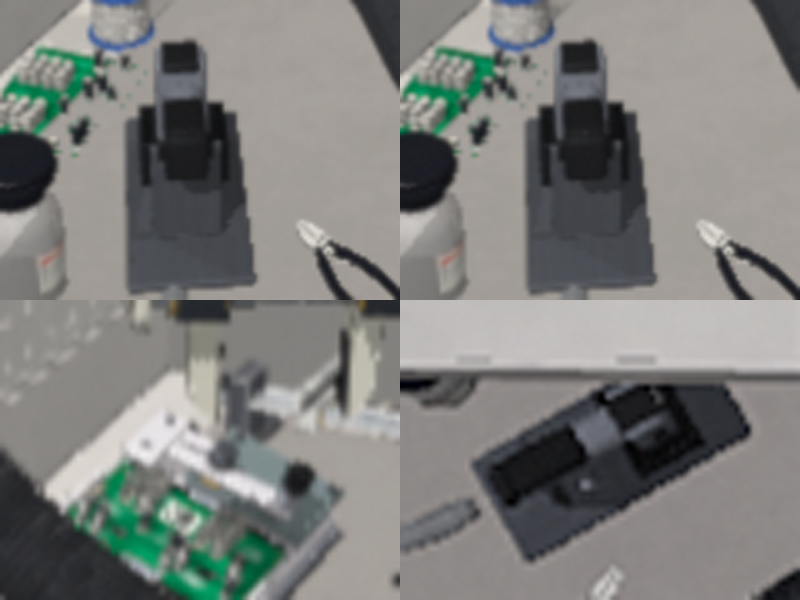

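The scanner stands in its stand just as it did before: in the side crops, the view now (cap at (580,57), right) is the same as at the start (left). The hold-down is still open (knob at (297,478) in the bottom-left crop) and the gripper is clear.

```bash
python3 -c "
from cell import sign_off
print(sign_off())"
```

```text
the job is handed in; nothing more can be done
None
```

The job is handed in at about 27 s: the hold-down is open with its plunger in the hole, the scanner was aimed at the label from about 8 cm and held steady for over two seconds, it is back in its stand as found, and no verdict came back.

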